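# Weigh the red-capped sample tin from a packed crate and lay it in the dish

## Task

Pull the red-capped sample tin out of the tightly packed crate, leaving all its neighbours in their places, stand it upright on the pan of the scale and let go of it for a second so that it can be weighed. Then take hold of it again and gently lay it on its side, flat on the floor of the white dish, without dropping it or letting it topple over.

Things in the scene. Friction and masses are not known exactly. Their poses are not given: they have to be found in the camera images.
- red_tin_mid (a point): the tin to take: square metal tin with RED push-on cap (top 22 mm, flush), 34.3 x 34.3 x 88 mm tall, 0.11 to 0.23 kg, rigid. Point: its centre, 44 mm above its underside; z to the cap, x and y square to its faces. Starts upright in one of the two middle cells of the crate, sides parallel to the crate, standing 37 mm above the canisters (their tops are 7 mm above its centre)
- blue_tin: tin of the same size with a BLUE cap, in the other middle cell, right beside the red one in the crate's y direction and just as tall; stays where it is. Origin at the centre of its underside, z up
- crate: slatted wooden crate, fixed, 134 x 155 x 46 mm, floor 8 mm thick. Origin: centre of its underside; x across its short side, y along its long side. Packed at 34.5 mm pitch, 3 along x by 4 along y, neighbours touching: two tins in the middle, ten canisters round them. On the +x and -x sides of each tin are short canisters
- scale_pan (a point): centre of the top face of the round steel pan (90 mm across, 32 mm above the desk, rigid) of a grey bench scale 140 x 100 mm that is fixed on the desk; x points from the display to the pan, z up
- dish: shallow white dish, fixed on the desk, 132 x 182 mm and 24 mm high, with sloping walls; floor about 3 to 6 mm above the desk, some 94 x 140 mm. Origin at its centre on the desk; y runs along its long side, x across it
- can_0: one of the ten round canisters packed in the crate, 34 mm across and 51 mm tall, grey lid, about 60 g; stays where it is. Origin at the centre of its underside, z up
- can_1: one of the ten round canisters packed in the crate, 34 mm across and 51 mm tall, grey lid, about 60 g; stays where it is. Origin at the centre of its underside, z up
- can_2: one of the ten round canisters packed in the crate, 34 mm across and 51 mm tall, grey lid, about 60 g; stays where it is. Origin at the centre of its underside, z up
- can_3: one of the ten round canisters packed in the crate, 34 mm across and 51 mm tall, grey lid, about 60 g; stays where it is. Origin at the centre of its underside, z up
- can_4: one of the ten round canisters packed in the crate, 34 mm across and 51 mm tall, grey lid, about 60 g; stays where it is. Origin at the centre of its underside, z up
- can_5: one of the ten round canisters packed in the crate, 34 mm across and 51 mm tall, grey lid, about 60 g; stays where it is. Origin at the centre of its underside, z up
- can_6: one of the ten round canisters packed in the crate, 34 mm across and 51 mm tall, grey lid, about 60 g; stays where it is. Origin at the centre of its underside, z up
- can_7: one of the ten round canisters packed in the crate, 34 mm across and 51 mm tall, grey lid, about 60 g; stays where it is. Origin at the centre of its underside, z up
- can_8: one of the ten round canisters packed in the crate, 34 mm across and 51 mm tall, grey lid, about 60 g; stays where it is. Origin at the centre of its underside, z up
- can_9: one of the ten round canisters packed in the crate, 34 mm across and 51 mm tall, grey lid, about 60 g; stays where it is. Origin at the centre of its underside, z up
- red_tin: the same red-capped tin; origin at the centre of its underside
- scale: the bench scale; origin at the centre of its underside on the desk, x from the display to the pan
Things that resemble listed ones, but are neither listed nor needed, are in the scene too. Leave any black or yellow look-alike of the can_8 alone.

How it is judged:
On the way:
1. the red tin stands upright on the scale's pan, let go and at rest (horizontal distance between red_tin_mid and scale_pan below 0.035 m and angle between red_tin_mid's own z axis and vertical below 0.1 rad and z of red_tin_mid in the frame of scale_pan between -0.05 and 0.05 m and z of red_tin_mid in the frame of scale_pan above 0.038 m and contact force between the fingers and red_tin below 0.05 N and contact force between red_tin and scale above 0.3 N and linear speed of red_tin below 0.02 m/s), for 0.3 s.
At the end, for the whole second after the job is handed in: The red tin rests on its side in the white dish, its long axis within 0.2 rad of level, its centre within 40 mm (across) and 45 mm (along) of the dish centre and under 36 mm high, at rest. The blue tin and the ten canisters are within 30 mm of their starts, upright within 0.3 rad (x of red_tin_mid in the frame of dish between -0.04 and 0.04 m and y of red_tin_mid in the frame of dish between -0.045 and 0.045 m and height (world z) of red_tin_mid below 0.036 m and angle between red_tin_mid's own z axis and vertical between 1.37 and 1.77 rad and contact force between red_tin and dish above 0.3 N and linear speed of red_tin below 0.02 m/s and distance of each of blue_tin, can_0, can_1, can_2, can_3, can_4, can_5, can_6, can_7, can_8, can_9 from where it was at the start of the episode below 0.03 m and angle between each of blue_tin, can_0, can_1, can_2, can_3, can_4, can_5, can_6, can_7, can_8, can_9's own z axis and vertical below 0.3 rad); the robot touches nothing.
It fails at once if the red tin topples or tumbles (turns faster than 11 rad/s) (angular speed of red_tin above 11 rad/s).
It fails at once if the red tin hits or is pressed on the dish with more than 40 N (contact force between red_tin and dish above 40 N).
It also fails if it takes over 59 s, if anything falls off the work surface, if the arm or the gripper's body presses on something with over 40 N, if the wrist force passes 120 N, or if a joint passes its speed limit or range.

## Robot

A 6-joint arm with a two-finger parallel gripper is mounted at the origin on a cart in front of the work surface, level with it; the furniture and walls round the work are solid. World frame = base frame: x ahead of the robot, y to its left, z up, the work surface at z = 0. Lengths are in m, angles in rad, forces in N, time in s.
With the tool pointing down it reaches from about 0.3 to 1 m from the base axis. Payload 5.1 kg.
Tool frame: the origin (TCP) lies midway between the tips of the shut fingers; the grasp point (between the pads) lies 19 mm behind it; x points along the fingers, z is the direction in which the jaws open and shut, and the axes are right-handed (so a half turn about x gives the same grasp; the last joint's range is limited). The gripper opens to 95 mm and grips with 3 to 60 N. Pads are 20 mm wide; open, the fingers measure 119 mm over their backs; the gripper's body (75 mm by 180 mm) begins 59 mm behind the grasp point.
Start: joints at [-1.219, 0.124, 1.65, -0, 1.367, -0.083], TCP at [0.274, -0.59, 0.215] pointing down, gripper open.
Joint ranges: [-2.61, 2.61], [-1.02, 2.33], [0.03, 2.71], [-1.35, 4.49], [0.32, 2.68], [-2.91, 2.91]. Speed limits (rad/s): [2.57, 2.57, 3.14, 3.14, 3.14, 3.14].

## Interface

Orientations are given as a 3x3 rotation matrix whose columns are the frame's x, y, z axes.
In Python, from workcell import telemetry, eyes, order, find_in gives the robot as it stands.
- The arm moves only by the shell command python3 -m creep 'ROWS' [FORCE]. ROWS is JSON, a list of rows, each an object with "dr": the turn, a rotation vector about the tool's x, y, z in degrees, a list of three; "dp": the shift along the tool's x, y, z in m, a list of three; "claw": the opening, from 0 (shut) to 1 (fully open). In form: [{"dr": [rx, ry, rz], "dp": [x, y, z], "claw": claw}, ...]. A call has 1 to 20 rows; each row is the pose to reach, as a shift and turn from the pose measured when the call began, along the tool's axes at that moment; what a row does not reach only later rows make up. A row lasts 1/12 s, in which the tool goes at most 41.7 mm and 7.16 degrees, less where a joint would pass 70% of its speed; a pose out of reach is approached as far as the arm can. A call with a gripper value outside its range is refused whole. The fingers move at their own pace and stop on an object; FORCE is the grip in N (left out, the last holds). Time passes only in rows, so rows that repeat a pose let the fingers close. It gives the time, the measured TCP pose, the force and the opening at its end, in the units of the state.
- telemetry.get_state(): the state, without advancing time (a new reading comes with each control period).
- eyes.grab_frame(name): name is "scene" or "top" or "wrist"; returns a dict with "pixels" (420x560x3 uint8, red, green, blue), "K" (3x3 intrinsics, pixels), "view" (4x4, takes a point from world to camera coordinates); the wrist camera has in their place "T_tool_cam" (4x4, takes a point from camera to tool coordinates, whose origin is the TCP and whose axes are the tool frame's). Camera axes: x right, y up, looking along -z (the intrinsics and any distortion apply to the point x, -y, -z); pixel columns grow to the right and rows downward; lengths in m; the calibration is good to about 2 mm. The wrist camera is an equidistant fisheye: a pixel r from the principal point sees the ray r / f radians off the axis. A picture is of the moment at which its call begins: read the wrist's pose just before it. There is no depth.
- order.job_done(): hands the job in, once; it reports no verdict.
Trained networks look in a picture, given as the dict that the camera call returned (one of the last four; its "shot" number tells which), for a name from the list of things; names that differ only in an ending like _2 or _b are one class to them, and where a whole thing is asked for, a point or a joint stands for the part that bears it (a point fixed in the world has none). Each returns a list of dicts, best first, with "conf" (0 to 1); they miss things now and then, are a little off and sometimes report something else, mostly with a low value. They report only what shows in the picture. A call takes as long as a camera call. They do not tell look-alikes from the thing itself.
- find_in(query, picture): "uv" ([column, row] in pixels, amid what is visible of it).
The state is a dict: "t": time; "joints": joint angles; "dq": joint speeds; "joint_torque": joint torques, N m; "eef_pos": TCP position; "orientation": TCP orientation; "contact_force": force on the tool from outside, world axes, zero at the start; "ft_torque": the same for the moment, N m; "grip_width": finger opening in m.
Only numpy, scipy, OpenCV 4.12 (cv2) and the standard library are available. Lean on these libraries where they do the work, as an engineer would, in place of code of your own. Each camera call takes 0.05 s, during which the arm holds its last target.

## Working session

There is one attempt and no reset: what is moved stays moved. The work goes in short steps, Python scripts to look and compute and a shell command to move; the robot and the scene stay as the last step left them, time stands still between calls to the robot, and variables do not carry over. Pictures are saved under pics/ and viewed, and the job is handed in when it is done.

```bash
ls; mkdir -p pics
python3 - <<'E'
from workcell import telemetry, eyes, order, find_in
import cv2
s=telemetry.get_state();print(s)
for n in ["scene","top","wrist"]:
    f=eyes.grab_frame(n);cv2.imwrite(f"pics/{n}0.png",f["pixels"][:,:,::-1])
    print(n,{k:v for k,v in f.items() if k!="pixels"})
    for q in ["red_tin","blue_tin","scale_pan","scale","dish","crate"]:
        print(q,[(r["uv"],round(r["conf"],2)) for r in find_in(q,f)[:3]])
E
```

```text
pics
{'t': 0.0, 'joints': array([-1.21860478e+00,  1.24541374e-01,  1.65164781e+00, -1.84827012e-05,
        1.36748004e+00, -8.26140789e-02]), 'dq': array([-5.57922883e-04,  2.33232577e-04,  5.09798634e-04, -4.49593487e-06,
        1.02028064e-03,  1.63930195e-03]), 'joint_torque': array([-6.97202067e-04, -4.17602706e+01, -3.59934390e+01,  7.73529522e-02,
        4.90748102e-02, -1.12844905e-04]), 'eef_pos': array([ 0.27354512, -0.58894504,  0.21337905]), 'orientation': array([[-7.33314511e-04,  9.06950412e-01,  4.21236764e-01],
       [ 1.94286104e-03,  4.21237375e-01, -9.06948344e-01],
       [-9.99997844e-01,  1.53326118e-04, -2.07097810e-03]]), 'contact_force': array([-0.14013983, -0.39376982, -0.2219959 ]), 'ft_torque': array([ 0.00751826, -0.03836271, -0.0675515 ]), 'grip_width': 0.09508815798822624}
scene {'K': array([[430.47811627,   0.        , 285.34153223],
       [  0.        , 430.47811627, 211.2883025 ],
       [  0.        ,   0.        ,   1.        ]]), 'view': array([[-0.66707434, -0.744889  ,  0.01233663,  0.37284778],
       [ 0.48299707, -0.41981455,  0.76842018
[... 1078 characters left out ...]
8.9], 0.36)]
scale [([316.1, 182.7], 0.78)]
dish [([419.0, 212.2], 0.92)]
crate [([215.3, 221.6], 0.59)]
wrist {'K': array([[325.1922621 ,   0.        , 279.01935106],
       [  0.        , 325.1922621 , 210.00865995],
       [  0.        ,   0.        ,   1.        ]]), 'T_tool_cam': array([[ 3.85656979e-04,  2.69687122e-01, -9.62947926e-01,
        -1.70009171e-01],
       [ 1.50336838e-04,  9.62947971e-01,  2.69687195e-01,
         7.52422521e-02],
       [ 9.99999914e-01, -2.48773295e-04,  3.30823696e-04,
        -6.82388858e-04],
       [ 0.00000000e+00,  0.00000000e+00,  0.00000000e+00,
         1.00000000e+00]]), 'shot': 3}
red_tin []
blue_tin []
scale_pan []
scale []
dish []
crate []
```

View pics/scene0.png

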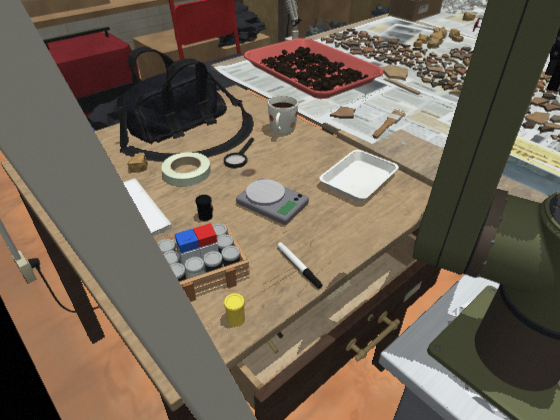

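View pics/top0.png

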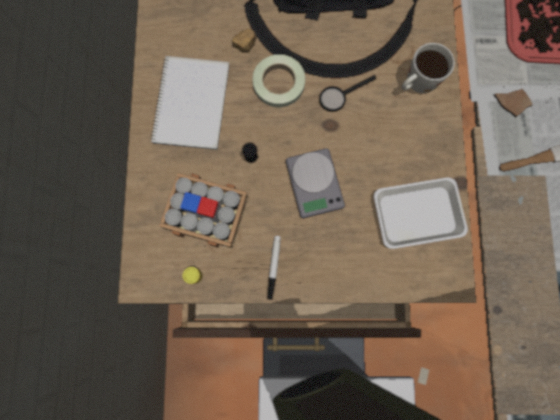

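Run:
```python
import cv2
a=cv2.imread("pics/top0.png")[150:270,150:310];cv2.imwrite("pics/crop_top.png",cv2.resize(a,None,fx=5,fy=5,interpolation=cv2.INTER_CUBIC))
a=cv2.imread("pics/scene0.png")[160:310,130:330];cv2.imwrite("pics/crop_scene.png",cv2.resize(a,None,fx=4,fy=4,interpolation=cv2.INTER_CUBIC))
```

```text
(no output)
```

View pics/crop_top.png

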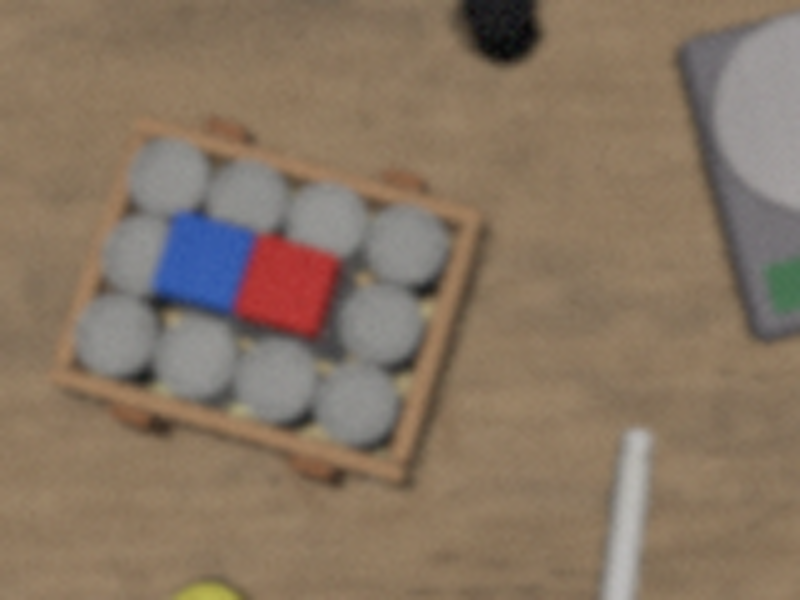

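View pics/crop_scene.png

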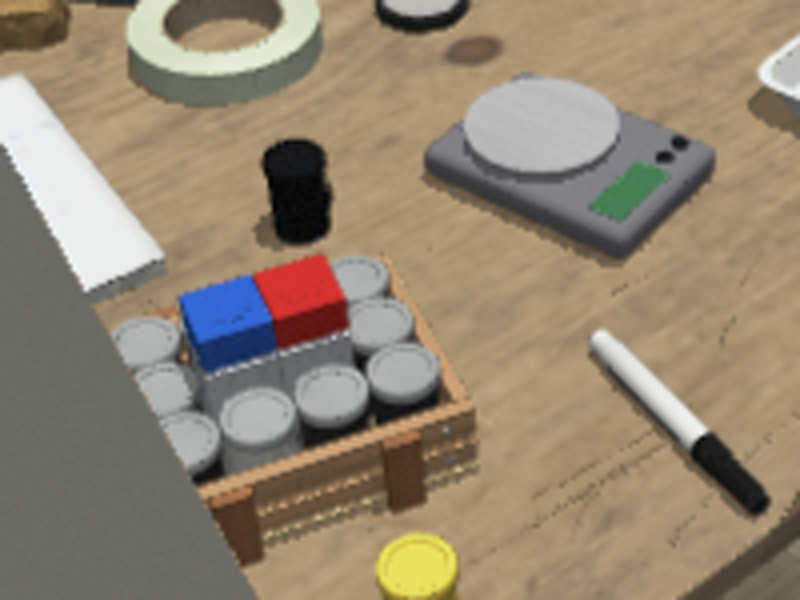

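The only red-capped candidate is at top px (207,207) and scene px (205,236). The blue one beside it is at top px (191,202). The red tray and drawers are far off the desk. The black look-alike is at top px (250,152) and the yellow one at (191,275), and neither is needed. Next I'll measure positions.

```bash
cat > h.py <<'E'
import numpy as np, cv2
from workcell import telemetry, eyes, order, find_in
def ray(f,uv,st=None):
    K=f["K"];x=(uv[0]-K[0,2])/K[0,0];y=(uv[1]-K[1,2])/K[1,1]
    if "view" in f:
        d=np.array([x,-y,-1.]);V=f["view"];R=V[:3,:3];t=V[:3,3]
        return -R.T@t, R.T@(d/np.linalg.norm(d))
    r=np.hypot(x,y);s=np.sin(r)/r if r>1e-9 else 1
    d=np.array([x*s,-y*s,-np.cos(r)]);T=f["T_tool_cam"]
    Rt=st["orientation"]
    return st["eef_pos"]+Rt@T[:3,3], Rt@T[:3,:3]@d
def atz(f,uv,z,st=None):
    o,d=ray(f,uv,st);return o+d*(z-o[2])/d[2]
def tri(rs):
    A=0;b=0
    for o,d in rs:
        P=np.eye(3)-np.outer(d,d);A=A+P;b=b+P@o
    return np.linalg.solve(A,b)
def cen(m):
    n,l,s,c=cv2.connectedComponentsWithStats(m.astype(np.uint8));i=1+np.argmax(s[1:,4]);return c[i],s[i,4],(l==i).astype(np.uint8)
def red(p):
    p=p.astype(int);return (p[...,0]>110)&(p[...,1]<60)&(p[...,2]<70)
def blue(p):
    p=p.astype(int);return (p[...,2]>110)&(p[...,0]<70)
E
python3 - <<'E'
from h import *
F={n:eyes.grab_frame(n) for n in("top","scene")}
def roi(m,b):
    k=np.zeros_like(m);k[b[1]:b[3],b[0]:b[2]]=1;return m&(k>0)
t=F["top"];p=t["pixels"]
r,a,mr=cen(roi(red(p),(180,180,240,230)));b,ab,mb=cen(roi(blue(p),(170,180,220,230)))
print(r,a,b,ab)
R=atz(t,r,.096);B=atz(t,b,.096);print("red",R,"blue",B,np.linalg.norm(R-B),np.degrees(np.arctan2(*(B-R)[1::-1])))
pts=cv2.boxPoints(cv2.minAreaRect(np.argwhere(mr|mb)[:,::-1].astype(np.float32)));W=np.array([atz(t,q,.096) for q in pts]);print(W, np.diff(W,axis=0))
for q in ["scale_pan","scale","dish","crate","red_tin"]:
    o=[find_in(q,F[n]) for n in F]
    print(q,[[(x["uv"],round(x["conf"],2)) for x in k[:2]] for k in o])
# dish: white pixels
for n,bx in(("top",(365,170,480,255)),("scene",(310,140,410,210))):
    p=F[n]["pixels"].astype(int);m=roi((p.min(2)>150)&(p.max(2)-p.min(2)<40),bx);c,a,mm=cen(m)
    cn=max(cv2.findContours(mm,0,2)[0],key=cv2.contourArea)
    q=cv2.boxPoints(cv2.minAreaRect(cn));print(n,c,a,q.tolist(),np.array([atz(F[n],k,.024) for k in q]).round(4).tolist())
E
```

```text
[207.05660377 207.2       ] 265 [190.12653061 202.02857143] 245
red [0.48713665 0.26095744 0.096     ] blue [0.49755642 0.29482911 0.096     ] 0.035438142819378494 72.90078959553779
[[0.4856521  0.31294292 0.096     ]
 [0.51942015 0.3045538  0.096     ]
 [0.50014101 0.24019084 0.096     ]
 [0.46662879 0.2490027  0.096     ]] [[ 0.03376805 -0.00838912  0.        ]
 [-0.01927915 -0.06436296  0.        ]
 [-0.03351221  0.00881186  0.        ]]
scale_pan [[([311.1, 184.6], 0.65)], [([272.4, 200.9], 0.76)]]
scale [[([314.3, 183.0], 0.79), ([204.6, 227.9], 0.46)], [([273.3, 198.0], 0.9)]]
dish [[([420.2, 212.2], 0.84)], []]
crate [[([204.0, 236.7], 0.59)], [([218.3, 277.3], 0.58)]]
red_tin [[([210.6, 210.0], 0.85)], [([209.0, 236.2], 0.74), ([167.0, 242.2], 0.31)]]
top [416.99146184 213.44036223] 3865 [[373.1703796386719, 189.545166015625], [457.2213439941406, 174.83627319335938], [467.7701721191406, 235.115234375], [383.7192077636719, 249.82412719726562]] [[0.5401, -0.0849, 0.024], [0.5732, -0.2697, 0.024], [0.4409, -0.2826, 0.024], [0.4095, -0.1023, 0.024]]
scene [358.50112867 173.51196388] 2215 [[317.8865966796875, 179.50515747070312], [336.5670166015625, 137.47421264648438], [398.82476806640625, 165.14431762695312], [380.14434814453125, 207.17526245117188]] [[0.5339, -0.0819, 0.024], [0.6405, -0.2622, 0.024], [0.4441, -0.2805, 0.024], [0.3691, -0.1117, 0.024]]
```

Run:
```python
import cv2
a=cv2.imread("pics/top0.png")[140:260,270:480];cv2.imwrite("pics/crop_top2.png",cv2.resize(a,(798,456),interpolation=cv2.INTER_CUBIC))
```

```text
(no output)
```

View pics/crop_top2.png

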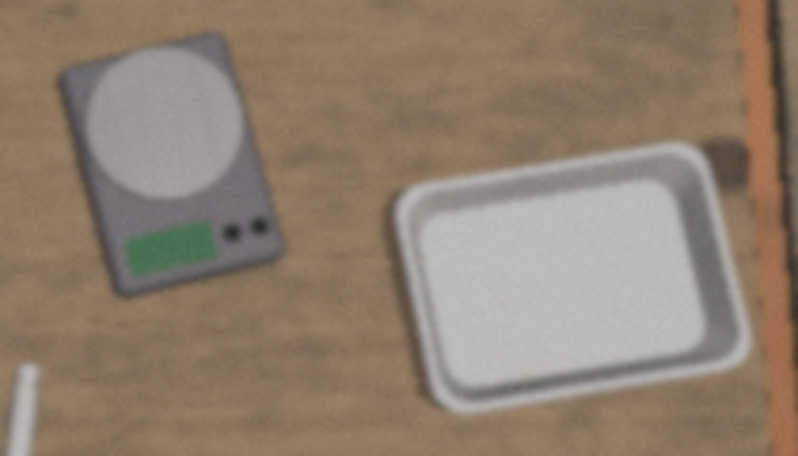

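```bash
cat >> h.py <<'E'
from scipy.spatial.transform import Rotation as Ro
def down(zyaw,tilt=(0,0,0)):
    a=np.radians(zyaw);z=np.array([np.cos(a),np.sin(a),0]);x=np.array([0,0,-1.]);return np.c_[x,np.cross(z,x),z]
def plan(p,R):
    s=telemetry.get_state();R0=s["orientation"]
    print("dp",(R0.T@(np.array(p)-s["eef_pos"])).round(4).tolist(),"dr",np.degrees(Ro.from_matrix(R0.T@R).as_rotvec()).round(2).tolist())
def st():
    s=telemetry.get_state();print("t",round(s["t"],2),"p",s["eef_pos"].round(4),"j",s["joints"].round(3),"F",s["contact_force"].round(1),"w",round(s["grip_width"],4));print(s["orientation"].round(3).tolist());return s
E
python3 - <<'E'
from h import *
f=eyes.grab_frame("top");print("pan",atz(f,(313.4,172.1),.032))
plan([.487,.261,.22],down(-17.1))
E
```

```text
pan [0.57680064 0.04471303 0.032     ]
dp [-0.0053, 0.5517, -0.6816] dr [-47.99, 0.0, 0.0]
```

```bash
python3 -m creep '[{"dr":[0,0,0],"dp":[-0.01,0.05,-0.06],"claw":0.8},{"dr":[-48,0,0],"dp":[-0.005,0.552,-0.682],"claw":0.8},{"dr":[-48,0,0],"dp":[-0.005,0.552,-0.682],"claw":0.8},{"dr":[-48,0,0],"dp":[-0.005,0.552,-0.682],"claw":0.8},{"dr":[-48,0,0],"dp":[-0.005,0.552,-0.682],"claw":0.8},{"dr":[-48,0,0],"dp":[-0.005,0.552,-0.682],"claw":0.8},{"dr":[-48,0,0],"dp":[-0.005,0.552,-0.682],"claw":0.8},{"dr":[-48,0,0],"dp":[-0.005,0.552,-0.682],"claw":0.8},{"dr":[-48,0,0],"dp":[-0.005,0.552,-0.682],"claw":0.8},{"dr":[-48,0,0],"dp":[-0.005,0.552,-0.682],"claw":0.8},{"dr":[-48,0,0],"dp":[-0.005,0.552,-0.682],"claw":0.8},{"dr":[-48,0,0],"dp":[-0.005,0.552,-0.682],"claw":0.8}]'
python3 -c "
from h import *
st()"
```

```text
t: 2.7
eef_pos: [0.3956, -0.1031, 0.2202]
orientation: [[0.002, 0.294, 0.956], [-0.001, 0.956, -0.294], [-1.0, -0.0, 0.002]]
contact_force: [1.1, -0.0, -0.2]
grip_width: 0.0762
t 2.7 p [ 0.3956 -0.1031  0.2202] j [-0.386 -0.454  2.148  0.     1.446 -0.088] F [ 1.1 -0.  -0.2] w 0.0762
[[0.002, 0.294, 0.956], [-0.001, 0.956, -0.294], [-1.0, -0.0, 0.002]]
```

```bash
python3 -c "
from h import *
plan([.487,.261,.22],down(-17.1))"
python3 -m creep '[{"dr":[0,0,0],"dp":[0,0.374,-0.019],"claw":0.8},{"dr":[0,0,0],"dp":[0,0.374,-0.019],"claw":0.8},{"dr":[0,0,0],"dp":[0,0.374,-0.019],"claw":0.8},{"dr":[0,0,0],"dp":[0,0.374,-0.019],"claw":0.8},{"dr":[0,0,0],"dp":[0,0.374,-0.019],"claw":0.8},{"dr":[0,0,0],"dp":[0,0.374,-0.019],"claw":0.8},{"dr":[0,0,0],"dp":[0,0.374,-0.019],"claw":0.8},{"dr":[0,0,0],"dp":[0,0.374,-0.019],"claw":0.8},{"dr":[0,0,0],"dp":[0,0.374,-0.019],"claw":0.8},{"dr":[0,0,0],"dp":[0,0.374,-0.019],"claw":0.8},{"dr":[0,0,0],"dp":[0,0.374,-0.019],"claw":0.8}]'
python3 - <<'E'
from h import *
s=st();f=eyes.grab_frame("wrist");p=f["pixels"];cv2.imwrite("pics/w1.png",p[:,:,::-1])
r,a,mr=cen(red(p));b,ab,mb=cen(blue(p));print(r,a,b,ab)
print(atz(f,r,.096,s),atz(f,b,.096,s))
E
```

```text
dp [0.0002, 0.3749, -0.0198] dr [-0.02, 0.09, 0.0]
t: 3.62
eef_pos: [0.4874, 0.2617, 0.2197]
orientation: [[0.001, 0.291, 0.957], [-0.001, 0.957, -0.291], [-1.0, -0.001, 0.001]]
contact_force: [-0.4, -0.1, 0.5]
grip_width: 0.0761
t 3.62 p [0.4874 0.2617 0.2197] j [ 3.960e-01 -9.400e-02  1.862e+00 -1.000e-03  1.373e+00  6.920e-01] F [-0.4 -0.1  0.5] w 0.0761
[[0.001, 0.291, 0.957], [-0.001, 0.957, -0.291], [-1.0, -0.001, 0.001]]
[282.26134122 201.98224852] 1014 [281.91151793 165.7078566 ] 1311
[0.48975708 0.26248863 0.096     ] [0.49928889 0.29517512 0.096     ]
```

View pics/w1.png

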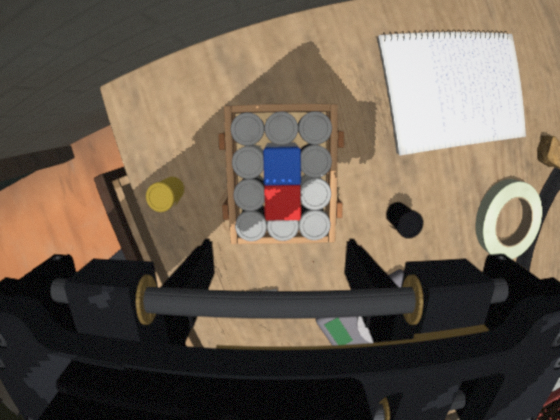

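```bash
python3 -c "
from h import *
plan([.489,.2612,.066],down(-17.1))"
python3 -m creep '[{"dr":[0,0,0],"dp":[0.04,0,0.002],"claw":0.8},{"dr":[0,0,0],"dp":[0.08,0,0.002],"claw":0.8},{"dr":[0,0,0],"dp":[0.12,0,0.002],"claw":0.8},{"dr":[0,0,0],"dp":[0.14,0,0.002],"claw":0.8},{"dr":[0,0,0],"dp":[0.15,0,0.002],"claw":0.8},{"dr":[0,0,0],"dp":[0.153,0,0.002],"claw":0.8},{"dr":[0,0,0],"dp":[0.153,0,0.002],"claw":0.8},{"dr":[0,0,0],"dp":[0.153,0,0.002],"claw":0.8}]' 20
python3 - <<'E'
from h import *
s=st();f=eyes.grab_frame("wrist");p=f["pixels"];cv2.imwrite("pics/w2.png",p[:,:,::-1])
E
```

```text
dp [0.1538, 0.0015, 0.0012] dr [0.07, 0.06, 0.06]
t: 4.33
eef_pos: [0.4908, 0.2596, 0.0691]
orientation: [[0.004, 0.294, 0.956], [-0.0, 0.956, -0.294], [-1.0, 0.001, 0.004]]
contact_force: [-0.2, -0.6, -0.1]
grip_width: 0.0756
t 4.33 p [0.4908 0.2596 0.0691] j [ 0.391  0.051  1.986 -0.002  1.1    0.69 ] F [-0.2 -0.6 -0.1] w 0.0756
[[0.004, 0.294, 0.956], [-0.0, 0.956, -0.294], [-1.0, 0.001, 0.004]]
```

View pics/w2.png

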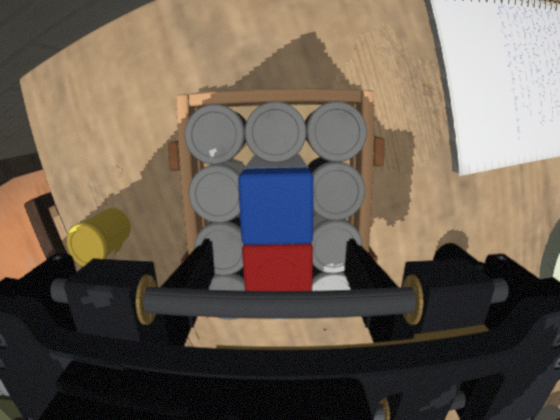

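Run:
```python
from h import *
s=telemetry.get_state();f=eyes.grab_frame("wrist")
u=s["orientation"][:,1];z=s["orientation"][:,2]
for uv in [(278,244),(240,169),(310,169),(245,244),(311,244)]:
    q=atz(f,uv,.096,s)-s["eef_pos"];print(uv,"y",round(q@u,4),"z",round(q@z,4))
```

```text
(278, 244) y 0.0191 z -0.0014
(240, 169) y 0.0548 z -0.0184
(310, 169) y 0.0548 z 0.0129
(245, 244) y 0.0191 z -0.0171
(311, 244) y 0.019 z 0.0143
```

```bash
python3 -m creep '[{"dr":[0,0,0],"dp":[0.003,0.001,-0.001],"claw":0.8},{"dr":[0,0,0],"dp":[0.003,0.001,-0.001],"claw":0.5},{"dr":[0,0,0],"dp":[0.003,0.001,-0.001],"claw":0.2},{"dr":[0,0,0],"dp":[0.003,0.001,-0.001],"claw":0.2},{"dr":[0,0,0],"dp":[0.003,0.001,-0.001],"claw":0.2},{"dr":[0,0,0],"dp":[0.003,0.001,-0.001],"claw":0.2},{"dr":[0,0,0],"dp":[0.003,0.001,-0.001],"claw":0.2},{"dr":[0,0,0],"dp":[0.003,0.001,-0.001],"claw":0.2},{"dr":[0,0,0],"dp":[0.003,0.001,-0.001],"claw":0.2}]' 30
```

```text
t: 5.18
eef_pos: [0.4903, 0.2612, 0.0663]
orientation: [[0.005, 0.293, 0.956], [0.0, 0.956, -0.293], [-1.0, 0.002, 0.004]]
contact_force: [-0.4, -0.1, -0.5]
grip_width: 0.0339
```

```bash
python3 -m creep '[{"dr":[0,0,0],"dp":[-0.005,0,0],"claw":0.2},{"dr":[0,0,0],"dp":[-0.01,0,0],"claw":0.2},{"dr":[0,0,0],"dp":[-0.02,0,0],"claw":0.2},{"dr":[0,0,0],"dp":[-0.03,0,0],"claw":0.2},{"dr":[0,0,0],"dp":[-0.04,0,0],"claw":0.2},{"dr":[0,0,0],"dp":[-0.055,0,0],"claw":0.2},{"dr":[0,0,0],"dp":[-0.07,0,0],"claw":0.2},{"dr":[0,0,0],"dp":[-0.085,0,0],"claw":0.2},{"dr":[0,0,0],"dp":[-0.1,0,0],"claw":0.2},{"dr":[0,0,0],"dp":[-0.12,0,0],"claw":0.2},{"dr":[0,0,0],"dp":[-0.12,0,0],"claw":0.2}]'
python3 - <<'E'
from h import *
s=st();f=eyes.grab_frame("wrist");a=f["pixels"][:,:,::-1]
f=eyes.grab_frame("scene");b=f["pixels"][130:340,130:410,::-1]
cv2.imwrite("pics/w3.png",cv2.resize(a,(400,300)));cv2.imwrite("pics/s3.png",cv2.resize(b,None,fx=2.5,fy=2.5))
E
```

```text
t: 6.1
eef_pos: [0.4923, 0.2623, 0.1923]
orientation: [[0.013, 0.293, 0.956], [0.004, 0.956, -0.293], [-1.0, 0.007, 0.011]]
contact_force: [1.3, 0.4, -0.4]
grip_width: 0.034
t 6.1 p [0.4923 0.2623 0.1923] j [ 0.394 -0.073  1.889 -0.002  1.312  0.692] F [ 1.3  0.4 -0.4] w 0.034
[[0.013, 0.293, 0.956], [0.004, 0.956, -0.293], [-1.0, 0.007, 0.011]]
```

View pics/s3.png

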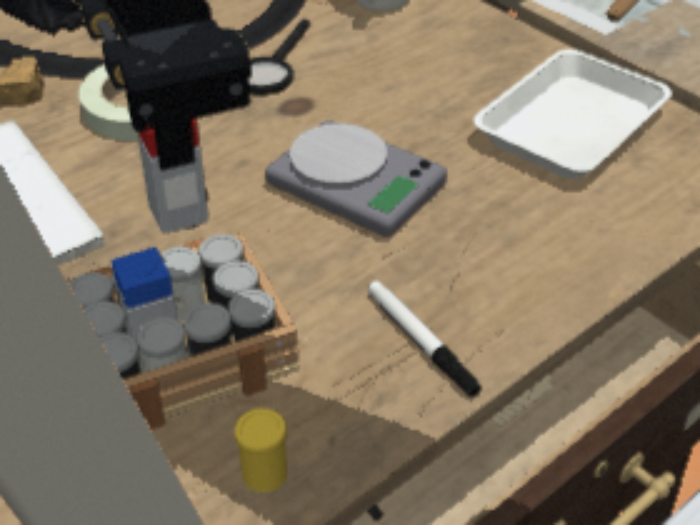

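View pics/w3.png

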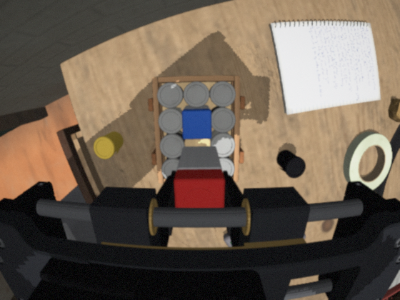

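Run:
```python
import numpy as np
from scipy.optimize import least_squares
D=[([-1.2186,.12454,1.65165,1.36748],[.27355,-.58894,.21338]),([-.386,-.454,2.148,1.446],[.3956,-.1031,.2202]),([.396,-.094,1.862,1.373],[.4874,.2617,.2197]),([.391,.051,1.986,1.1],[.4908,.2596,.0691]),([.394,-.073,1.889,1.312],[.4923,.2623,.1923])]
def f(p,full=True):
    a,H,L1,L2,e,d=p;o=[]
    for (j1,j2,j3,j5),x in D:
        s=j2+j3
        # tool pitch residual s+j5-pi: L3~.3
        r=a+L1*np.sin(j2)+L2*np.sin(s)+e*np.cos(s)+.3*np.sin(s+j5)
        z=H+L1*np.cos(j2)+L2*np.cos(s)-e*np.sin(s)
        c,q=np.cos(j1),np.sin(j1)
        o+=[r*c-d*q-x[0],r*q+d*c-x[1],z-x[2]]
    return np.array(o)
for fix in (0,1):
    g=lambda p:np.r_[f(p),(np.array(p)[[0,4]]*fix*1)]
    s=least_squares(g,[0,0,.45,.5,0,.05]);print(s.x.round(4),np.abs(f(s.x)).max())
```

```text
[-0.0011 -0.068   0.4526  0.6144  0.0434  0.0533] 0.00032902774496790244
[-4.000e-04 -9.680e-02  4.383e-01  6.021e-01  2.000e-03  5.330e-02] 0.006788337999742822
```

Run:
```python
from h import *
f=eyes.grab_frame("scene");print("pan",atz(f,(265.5,191.7),.032))
plan([.577,.045,.19],down(0))
```

```text
pan [0.57074978 0.05054057 0.032     ]
dp [-0.0034, -0.181, 0.147] dr [-17.05, 0.27, -0.05]
```

```bash
python3 -m creep '[{"dr":[0,0,0],"dp":[-0.005,-0.015,0.012],"claw":0.2},{"dr":[-5,0,0],"dp":[-0.004,-0.04,0.035],"claw":0.2},{"dr":[-10,0,0],"dp":[-0.003,-0.065,0.055],"claw":0.2},{"dr":[-15,0.3,0],"dp":[-0.003,-0.09,0.075],"claw":0.2},{"dr":[-17,0.3,0],"dp":[-0.003,-0.115,0.095],"claw":0.2},{"dr":[-17,0.3,0],"dp":[-0.003,-0.14,0.115],"claw":0.2},{"dr":[-17,0.3,0],"dp":[-0.003,-0.16,0.13],"claw":0.2},{"dr":[-17,0.3,0],"dp":[-0.003,-0.175,0.142],"claw":0.2},{"dr":[-17,0.3,0],"dp":[-0.003,-0.179,0.145],"claw":0.2},{"dr":[-17,0.3,0],"dp":[-0.003,-0.179,0.145],"claw":0.2},{"dr":[-17,0.3,0],"dp":[-0.003,-0.179,0.145],"claw":0.2}]'
python3 - <<'E'
from h import *
s=st();plan([.5755,.0465,.0915],down(0))
f=eyes.grab_frame("scene");cv2.imwrite("pics/s4.png",cv2.resize(f["pixels"][130:290,190:390,::-1],None,fx=4,fy=4))
E
```

```text
t: 7.17
eef_pos: [0.5749, 0.0479, 0.1883]
orientation: [[-0.003, 0.001, 1.0], [0.002, 1.0, -0.001], [-1.0, 0.002, -0.003]]
contact_force: [-0.1, 0.1, -1.7]
grip_width: 0.0342
t 7.17 p [0.5749 0.0479 0.1883] j [-0.011 -0.017  1.841  0.002  1.32  -0.01 ] F [-0.1  0.1 -1.7] w 0.0342
[[-0.003, 0.001, 1.0], [0.002, 1.0, -0.001], [-1.0, 0.002, -0.003]]
dp [0.0968, -0.0015, 0.0008] dr [-0.07, -0.16, -0.09]
```

View pics/s4.png

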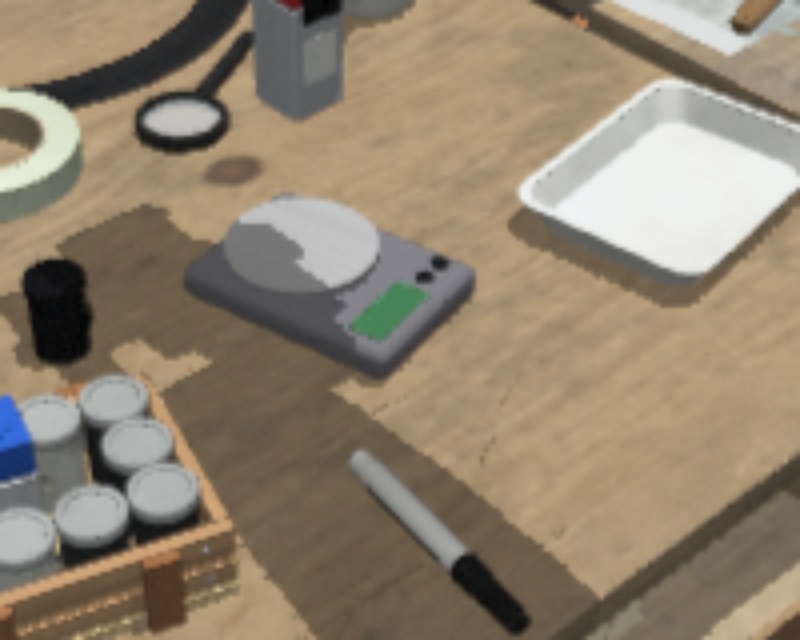

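```bash
python3 -m creep '[{"dr":[0,0,0],"dp":[0.025,-0.001,0],"claw":0.2},{"dr":[0,0,0],"dp":[0.05,-0.001,0],"claw":0.2},{"dr":[0,0,0],"dp":[0.07,-0.001,0],"claw":0.2},{"dr":[0,0,0],"dp":[0.085,-0.001,0],"claw":0.2},{"dr":[0,0,0],"dp":[0.092,-0.001,0],"claw":0.2},{"dr":[0,0,0],"dp":[0.095,-0.001,0],"claw":0.2},{"dr":[0,0,0],"dp":[0.096,-0.001,0],"claw":0.2},{"dr":[0,0,0],"dp":[0.096,-0.001,0],"claw":0.2},{"dr":[0,0,0],"dp":[0.097,-0.001,0],"claw":0.2}]'
```

```text
t: 7.97
eef_pos: [0.5759, 0.0477, 0.0933]
orientation: [[0.001, -0.0, 1.0], [0.002, 1.0, 0.0], [-1.0, 0.002, 0.001]]
contact_force: [-0.1, 0.7, -2.2]
grip_width: 0.0344
```

```bash
python3 -m creep '[{"dr":[0,0,0],"dp":[0.001,0,0],"claw":0.2},{"dr":[0,0,0],"dp":[0.001,0,0],"claw":0.2}]'
```

```text
t: 8.13
eef_pos: [0.5766, 0.0477, 0.0934]
orientation: [[0.003, -0.0, 1.0], [0.002, 1.0, 0.0], [-1.0, 0.002, 0.003]]
contact_force: [-0.1, -0.3, -0.7]
grip_width: 0.0344
```

```bash
python3 -m creep '[{"dr":[0,0,0],"dp":[0.003,0,0],"claw":0.2},{"dr":[0,0,0],"dp":[0.003,0,0],"claw":0.2},{"dr":[0,0,0],"dp":[0.003,0,0],"claw":0.2}]'
```

```text
t: 8.38
eef_pos: [0.5766, 0.0477, 0.0903]
orientation: [[0.002, 0.0, 1.0], [0.002, 1.0, -0.0], [-1.0, 0.002, 0.002]]
contact_force: [-0.4, -0.3, -1.4]
grip_width: 0.0338
```

```bash
python3 -m creep '[{"dr":[0,0,0],"dp":[0.002,0,0],"claw":0.2},{"dr":[0,0,0],"dp":[0.002,0,0],"claw":0.2},{"dr":[0,0,0],"dp":[0.002,0,0],"claw":0.2}]'
```

```text
t: 8.63
eef_pos: [0.5769, 0.0477, 0.0902]
orientation: [[0.002, 0.0, 1.0], [0.002, 1.0, -0.0], [-1.0, 0.002, 0.002]]
contact_force: [-3.8, -0.1, 8.2]
grip_width: 0.034
```

```bash
python3 -m creep '[{"dr":[0,0,0],"dp":[-0.0005,0,0],"claw":0.2},{"dr":[0,0,0],"dp":[-0.001,0,0],"claw":0.4},{"dr":[0,0,0],"dp":[-0.001,0,0],"claw":0.45},{"dr":[0,0,0],"dp":[-0.001,0,0],"claw":0.7},{"dr":[0,0,0],"dp":[-0.001,0,0],"claw":0.7},{"dr":[0,0,0],"dp":[-0.001,0,0],"claw":0.7}]'
python3 - <<'E'
from h import *
s=st()
f=eyes.grab_frame("scene");cv2.imwrite("pics/s5.png",cv2.resize(f["pixels"][130:290,190:390,::-1],None,fx=4,fy=4))
E
```

```text
t: 9.13
eef_pos: [0.5768, 0.0476, 0.0911]
orientation: [[0.002, 0.0, 1.0], [0.002, 1.0, -0.0], [-1.0, 0.002, 0.002]]
contact_force: [0.9, -0.6, 0.3]
grip_width: 0.0575
t 9.13 p [0.5768 0.0476 0.0911] j [-0.011  0.076  1.919  0.002  1.144 -0.012] F [ 0.9 -0.6  0.3] w 0.0575
[[0.002, 0.0, 1.0], [0.002, 1.0, -0.0], [-1.0, 0.002, 0.002]]
```

View pics/s5.png

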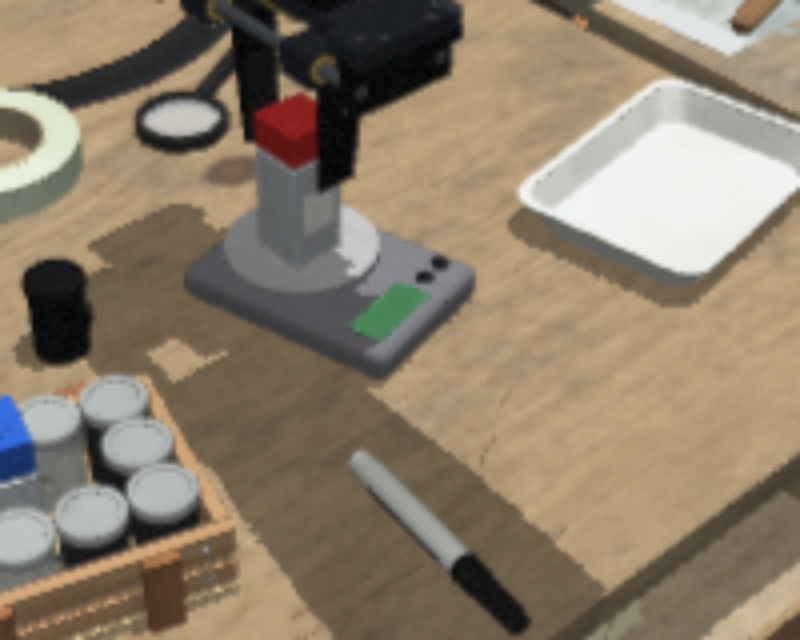

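```bash
python3 -m creep '[{"dr":[0,0,0],"dp":[-0.01,0,0],"claw":0.7},{"dr":[0,0,0],"dp":[-0.03,0,0],"claw":0.7},{"dr":[0,0,0],"dp":[-0.06,0,0],"claw":0.7},{"dr":[0,0,0],"dp":[-0.1,0,0],"claw":0.7},{"dr":[0,0,0],"dp":[-0.13,-0.01,0],"claw":0.7},{"dr":[0,0,5],"dp":[-0.14,-0.04,0],"claw":0.7},{"dr":[0,0,12],"dp":[-0.14,-0.08,0],"claw":0.7},{"dr":[0,0,19],"dp":[-0.14,-0.11,0],"claw":0.7},{"dr":[0,0,25],"dp":[-0.14,-0.13,0],"claw":0.7},{"dr":[0,0,25],"dp":[-0.14,-0.13,0],"claw":0.7},{"dr":[0,0,25],"dp":[-0.14,-0.13,0],"claw":0.7}]'
python3 - <<'E'
from h import *
s=st();print(s["joints"])
c=np.cos(np.radians(70));q=np.sin(np.radians(70))
R=np.array([[0,0,1],[q,c,0],[-c,q,0]]).astype(float);print(np.linalg.det(R))
plan([.5768,-.08,.20],R)
E
```

```text
t: 10.1
eef_pos: [0.5762, -0.0851, 0.2304]
orientation: [[0.003, 0.004, 1.0], [0.424, 0.906, -0.005], [-0.906, 0.424, 0.001]]
contact_force: [-0.1, 0.2, -0.1]
grip_width: 0.0666
t 10.1 p [ 0.5762 -0.0851  0.2304] j [-0.436  0.049  1.75   0.396  1.538 -0.484] F [-0.1  0.2 -0.1] w 0.0666
[[0.003, 0.004, 1.0], [0.424, 0.906, -0.005], [-0.906, 0.424, 0.001]]
[-0.43604092  0.04918126  1.74989014  0.39611682  1.53791404 -0.48408651]
0.9999999999999999
dp [0.0297, -0.0083, 0.0005] dr [-0.15, 0.24, 44.9]
```

```bash
python3 -m creep '[{"dr":[0,0,6],"dp":[0,-0.005,0],"claw":0.7},{"dr":[0,0,12],"dp":[0,-0.008,0],"claw":0.7},{"dr":[0,0,19],"dp":[0.005,-0.008,0],"claw":0.7},{"dr":[0,0,26],"dp":[0.01,-0.008,0],"claw":0.7},{"dr":[0,0,33],"dp":[0.015,-0.008,0],"claw":0.7},{"dr":[0,0,40],"dp":[0.02,-0.008,0],"claw":0.7},{"dr":[0,0,45],"dp":[0.02,-0.008,0],"claw":0.7},{"dr":[0,0,45],"dp":[0.02,-0.008,0],"claw":0.7},{"dr":[0,0,45],"dp":[0.02,-0.008,0],"claw":0.7}]'
python3 - <<'E'
from h import *
s=st()
c=np.cos(np.radians(70));q=np.sin(np.radians(70))
R=np.array([[0,0,1],[q,c,0],[-c,q,0]]).astype(float)
plan([.5768,-.056,.1176],R)
f=eyes.grab_frame("wrist");a=f["pixels"];cv2.imwrite("pics/w6.png",a[:,:,::-1])
f=eyes.grab_frame("scene");cv2.imwrite("pics/s6.png",f["pixels"][:,:,::-1])
E
```

```text
t: 10.85
eef_pos: [0.5762, -0.0824, 0.2082]
orientation: [[0.002, 0.002, 1.0], [0.94, 0.341, -0.002], [-0.341, 0.94, -0.001]]
contact_force: [0.1, 0.4, -0.0]
grip_width: 0.0665
t 10.85 p [ 0.5762 -0.0824  0.2082] j [-0.634  0.366  1.718  0.926  1.893 -0.735] F [ 0.1  0.4 -0. ] w 0.0665
[[0.002, 0.002, 1.0], [0.94, 0.341, -0.002], [-0.341, 0.94, -0.001]]
dp [0.0557, -0.0762, 0.0007] dr [-0.11, 0.11, -0.03]
```

View pics/w6.png

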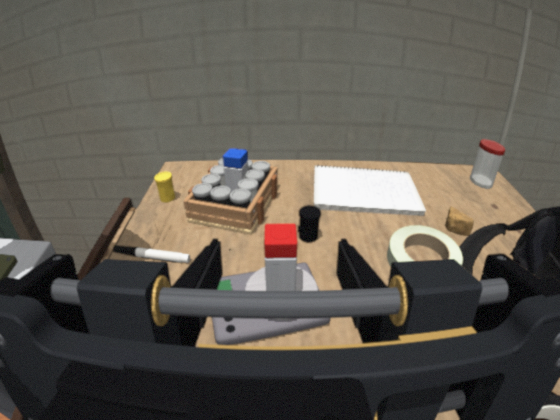

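View pics/s6.png

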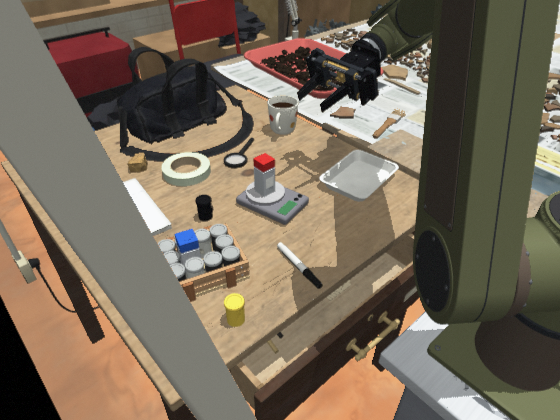

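```bash
python3 -m creep '[{"dr":[0,0,0],"dp":[0.02,-0.025,0.001],"claw":0.7},{"dr":[0,0,0],"dp":[0.04,-0.05,0.001],"claw":0.7},{"dr":[0,0,0],"dp":[0.055,-0.07,0.001],"claw":0.7},{"dr":[0,0,0],"dp":[0.055,-0.076,0.001],"claw":0.7},{"dr":[0,0,0],"dp":[0.055,-0.076,0.001],"claw":0.7}]'
python3 - <<'E'
from h import *
s=st()
f=eyes.grab_frame("wrist");a=f["pixels"];cv2.imwrite("pics/w7.png",a[:,:,::-1])
r,n,m=cen(red(a));print(r,n,cv2.boundingRect(m))
print(atz(f,(r[0],cv2.boundingRect(m)[1]+2),.12,s))
c=np.cos(np.radians(70));q=np.sin(np.radians(70))
R=np.array([[0,0,1],[q,c,0],[-c,q,0]]).astype(float)
plan([.5768,.057,.0766],R)
E
```

```text
t: 11.37
eef_pos: [0.5781, -0.0565, 0.1205]
orientation: [[0.001, -0.002, 1.0], [0.939, 0.344, -0.0], [-0.344, 0.939, 0.003]]
contact_force: [-0.4, -0.1, 0.4]
grip_width: 0.0667
t 11.37 p [ 0.5781 -0.0565  0.1205] j [-0.601  0.465  1.76   0.916  1.783 -0.839] F [-0.4 -0.1  0.4] w 0.0667
[[0.001, -0.002, 1.0], [0.939, 0.344, -0.0], [-0.344, 0.939, 0.003]]
[277.83095723 181.73455533] 1473 (257, 161, 43, 41)
[0.57624893 0.06069804 0.12      ]
dp [0.1229, -0.0031, -0.0026] dr [0.26, 0.17, 0.17]
```

View pics/w7.png

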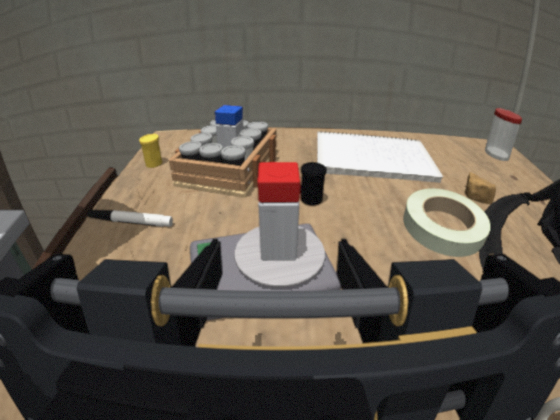

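```bash
python3 -m creep '[{"dr":[0,0,0],"dp":[0.02,-0.001,-0.001],"claw":0.7},{"dr":[0,0,0],"dp":[0.045,-0.002,-0.0015],"claw":0.7},{"dr":[0,0,0],"dp":[0.07,-0.003,-0.0015],"claw":0.7},{"dr":[0,0,0],"dp":[0.09,-0.003,-0.0015],"claw":0.7},{"dr":[0,0,0],"dp":[0.11,-0.003,-0.0015],"claw":0.7},{"dr":[0,0,0],"dp":[0.12,-0.003,-0.0015],"claw":0.7},{"dr":[0,0,0],"dp":[0.122,-0.003,-0.0015],"claw":0.7},{"dr":[0,0,0],"dp":[0.122,-0.003,-0.0015],"claw":0.7}]'
python3 - <<'E'
from h import *
s=st()
f=eyes.grab_frame("wrist");a=f["pixels"];cv2.imwrite("pics/w8.png",a[:,:,::-1])
E
```

```text
t: 12.08
eef_pos: [0.5784, 0.0564, 0.0781]
orientation: [[0.003, -0.007, 1.0], [0.938, 0.346, -0.0], [-0.346, 0.938, 0.007]]
contact_force: [0.6, 0.2, -0.0]
grip_width: 0.0664
t 12.08 p [0.5784 0.0564 0.0781] j [-0.448  0.452  1.874  1.013  1.628 -0.86 ] F [ 0.6  0.2 -0. ] w 0.0664
[[0.003, -0.007, 1.0], [0.938, 0.346, -0.0], [-0.346, 0.938, 0.007]]
```

View pics/w8.png

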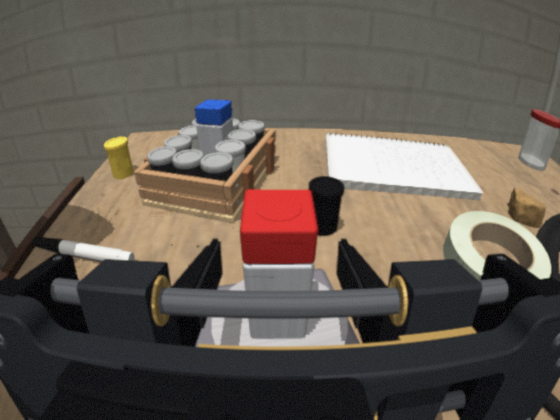

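```bash
python3 -m creep '[{"dr":[0,0,0],"dp":[0,0,-0.001],"claw":0.5},{"dr":[0,0,0],"dp":[0,0,-0.001],"claw":0.4},{"dr":[0,0,0],"dp":[0,0,-0.001],"claw":0.2},{"dr":[0,0,0],"dp":[0,0,-0.001],"claw":0.2},{"dr":[0,0,0],"dp":[0,0,-0.001],"claw":0.2},{"dr":[0,0,0],"dp":[0,0,-0.001],"claw":0.2},{"dr":[0,0,0],"dp":[0,0,-0.001],"claw":0.2},{"dr":[0,0,0],"dp":[0,0,-0.001],"claw":0.2}]' 35
python3 - <<'E'
from h import *
s=st()
R=s["orientation"]
# lift 0.12 up
print("up",(R.T@[0,0,1]).round(3))
E
```

```text
t: 12.8
eef_pos: [0.5777, 0.0556, 0.0782]
orientation: [[0.004, -0.007, 1.0], [0.938, 0.346, -0.001], [-0.346, 0.938, 0.007]]
contact_force: [-0.2, -0.2, 1.6]
grip_width: 0.0344
t 12.8 p [0.5777 0.0556 0.0782] j [-0.449  0.451  1.876  1.013  1.628 -0.861] F [-0.2 -0.2  1.6] w 0.0344
[[0.004, -0.007, 1.0], [0.938, 0.346, -0.001], [-0.346, 0.938, 0.007]]
up [-0.346  0.938  0.007]
```

```bash
python3 -m creep '[{"dr":[0,0,0],"dp":[-0.002,0.005,0],"claw":0.2},{"dr":[0,0,0],"dp":[-0.005,0.014,0],"claw":0.2},{"dr":[0,0,0],"dp":[-0.012,0.033,0],"claw":0.2},{"dr":[0,0,0],"dp":[-0.02,0.055,0],"claw":0.2},{"dr":[0,0,0],"dp":[-0.03,0.08,0],"claw":0.2},{"dr":[0,0,0],"dp":[-0.038,0.105,0],"claw":0.2},{"dr":[0,0,0],"dp":[-0.045,0.122,0],"claw":0.2},{"dr":[0,0,0],"dp":[-0.045,0.122,0],"claw":0.2},{"dr":[0,0,0],"dp":[-0.045,0.122,0],"claw":0.2}]'
cat >> h.py <<'E'
def tinpose(s):
    R=s["orientation"];c=s["eef_pos"]+R@np.array([-.0067,-.0048,0]);a=R@np.array([-.346,.938,0]);return c,a
E
python3 - <<'E'
from h import *
s=st();print(tinpose(s))
f=eyes.grab_frame("scene");cv2.imwrite("pics/s9.png",cv2.resize(f["pixels"][90:290,190:440,::-1],None,fx=3,fy=3))
# final target: tin axis horizontal along dish y (yaw 100deg), tool tilt -20
d=np.array([np.cos(np.radians(100.2)),np.sin(np.radians(100.2)),0]);up=np.array([0,0,1.])
# tool x: a=-.346x+.938y ; tool x = -.346 a -.938*up ; y = .938 a -.346 up
x=-.346*d-.938*up;y=.938*d-.346*up;R=np.c_[x,y,np.cross(x,y)];print(R.round(3))
C=np.array([.491,-.185,.10]);p=C-R@np.array([-.0067,-.0048,0]);print(p);plan(p,R)
# intermediate world step
E
```

```text
t: 13.55
eef_pos: [0.577, 0.0554, 0.2091]
orientation: [[0.005, -0.009, 1.0], [0.938, 0.348, -0.001], [-0.348, 0.938, 0.01]]
contact_force: [-0.6, -0.7, -1.7]
grip_width: 0.0342
t 13.55 p [0.577  0.0554 0.2091] j [-0.45   0.244  1.867  1.032  1.739 -0.678] F [-0.6 -0.7 -1.7] w 0.0342
[[0.005, -0.009, 1.0], [0.938, 0.348, -0.001], [-0.348, 0.938, 0.01]]
(array([0.5770019 , 0.04742144, 0.20696417]), array([-0.01003112,  0.00186586,  0.99972791]))
[[ 0.061 -0.166  0.984]
 [-0.341  0.923  0.177]
 [-0.938 -0.346  0.   ]]
[ 0.49061321 -0.18285032  0.0920546 ]
dp [-0.1839, -0.1905, -0.0863] dr [-10.16, 5.17, -89.66]
```

View pics/s9.png

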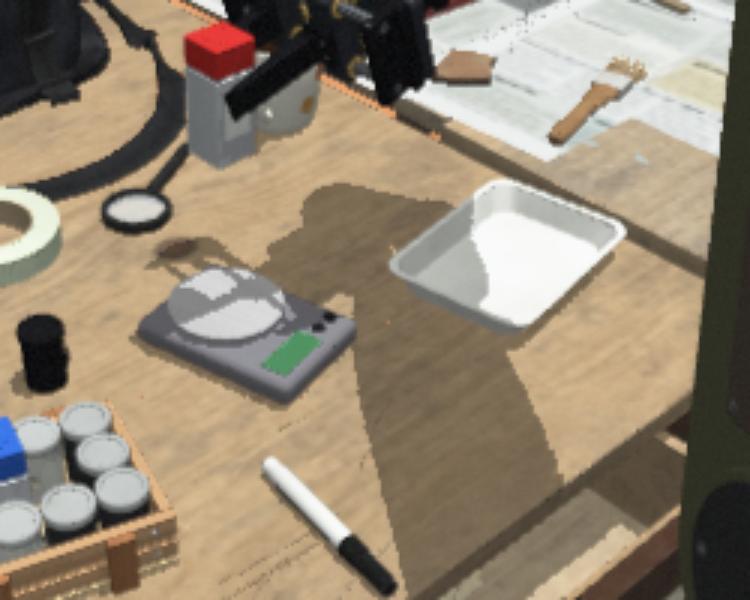

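```bash
python3 -m creep '[{"dr":[0,0,-2],"dp":[-0.01,-0.004,-0.004],"claw":0.2},{"dr":[0,0,-6],"dp":[-0.025,-0.01,-0.01],"claw":0.2},{"dr":[-1,1,-11],"dp":[-0.045,-0.017,-0.02],"claw":0.2},{"dr":[-2,1,-16],"dp":[-0.065,-0.024,-0.03],"claw":0.2},{"dr":[-3,2,-21],"dp":[-0.085,-0.03,-0.04],"claw":0.2},{"dr":[-4,2,-26],"dp":[-0.105,-0.038,-0.05],"claw":0.2},{"dr":[-5,3,-31],"dp":[-0.125,-0.045,-0.06],"claw":0.2},{"dr":[-6,3,-36],"dp":[-0.145,-0.053,-0.07],"claw":0.2},{"dr":[-7,3,-40],"dp":[-0.155,-0.057,-0.075],"claw":0.2},{"dr":[-7,4,-45],"dp":[-0.165,-0.06,-0.08],"claw":0.2},{"dr":[-8,4,-50],"dp":[-0.175,-0.065,-0.083],"claw":0.2},{"dr":[-8,4,-50],"dp":[-0.175,-0.065,-0.083],"claw":0.2}]'
cat >> h.py <<'E'
def goal(C,yaw=100.2,tilt=0):
    d=np.array([np.cos(np.radians(yaw)),np.sin(np.radians(yaw)),0]);up=np.array([0,0,1.])
    x=-.346*d-.938*up;y=.938*d-.346*up;R=np.c_[x,y,np.cross(x,y)]
    return np.array(C)-R@np.array([-.0067,-.0048,0]),R
E
python3 - <<'E'
from h import *
s=st();print(tinpose(s));plan(*goal([.491,-.185,.13]))
E
```

```text
t: 14.6
eef_pos: [0.4923, -0.1303, 0.2061]
orientation: [[0.002, -0.153, 0.988], [0.335, 0.931, 0.143], [-0.942, 0.33, 0.053]]
contact_force: [1.5, -0.3, -1.4]
grip_width: 0.034
t 14.6 p [ 0.4923 -0.1303  0.2061] j [-0.533 -0.098  1.918  0.294  1.502 -0.733] F [ 1.5 -0.3 -1.4] w 0.034
[[0.002, -0.153, 0.988], [0.335, 0.931, 0.143], [-0.942, 0.33, 0.053]]
(array([ 0.49303026, -0.13703336,  0.21077943]), array([-0.14398336,  0.75787948,  0.63596186]))
dp [0.0616, -0.0764, -0.0136] dr [-2.0, 3.07, -39.5]
```

```bash
python3 -m creep '[{"dr":[0,0,-4],"dp":[0.004,-0.008,-0.002],"claw":0.2},{"dr":[0,0,-9],"dp":[0.01,-0.018,-0.004],"claw":0.2},{"dr":[-1,1,-14],"dp":[0.018,-0.028,-0.006],"claw":0.2},{"dr":[-1,1,-19],"dp":[0.028,-0.04,-0.008],"claw":0.2},{"dr":[-1,2,-24],"dp":[0.038,-0.052,-0.01],"claw":0.2},{"dr":[-2,2,-29],"dp":[0.048,-0.062,-0.012],"claw":0.2},{"dr":[-2,3,-34],"dp":[0.056,-0.07,-0.013],"claw":0.2},{"dr":[-2,3,-39.5],"dp":[0.062,-0.076,-0.014],"claw":0.2},{"dr":[-2,3,-39.5],"dp":[0.062,-0.076,-0.014],"claw":0.2},{"dr":[-2,3,-39.5],"dp":[0.062,-0.076,-0.014],"claw":0.2},{"dr":[-2,3,-39.5],"dp":[0.062,-0.076,-0.014],"claw":0.2}]'
python3 - <<'E'
from h import *
s=st();print(tinpose(s));plan(*goal([.491,-.185,.05]))
f=eyes.grab_frame("scene");cv2.imwrite("pics/s10.png",cv2.resize(f["pixels"][80:240,250:450,::-1],None,fx=4,fy=3.75))
f=eyes.grab_frame("top");cv2.imwrite("pics/t10.png",cv2.resize(f["pixels"][140:270,330:500,::-1],None,fx=4,fy=4))
E
```

```text
t: 15.52
eef_pos: [0.4901, -0.1822, 0.1213]
orientation: [[0.061, -0.166, 0.984], [-0.338, 0.925, 0.177], [-0.939, -0.343, 0.0]]
contact_force: [0.7, -0.9, -1.8]
grip_width: 0.0339
t 15.52 p [ 0.4901 -0.1822  0.1213] j [-0.287 -0.163  2.127 -0.362  1.045 -0.302] F [ 0.7 -0.9 -1.8] w 0.0339
[[0.061, -0.166, 0.984], [-0.338, 0.925, 0.177], [-0.939, -0.343, 0.0]]
(array([ 0.4904626 , -0.18433215,  0.12920181]), array([-0.17655612,  0.98406181,  0.00320808]))
dp [0.0747, 0.0264, 0.0004] dr [-0.03, -0.01, -0.18]
```

View pics/s10.png

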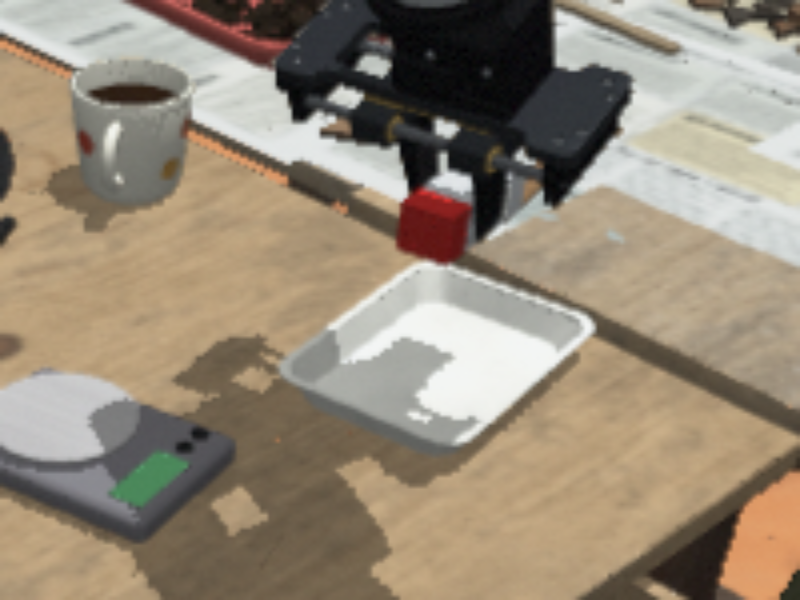

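View pics/t10.png

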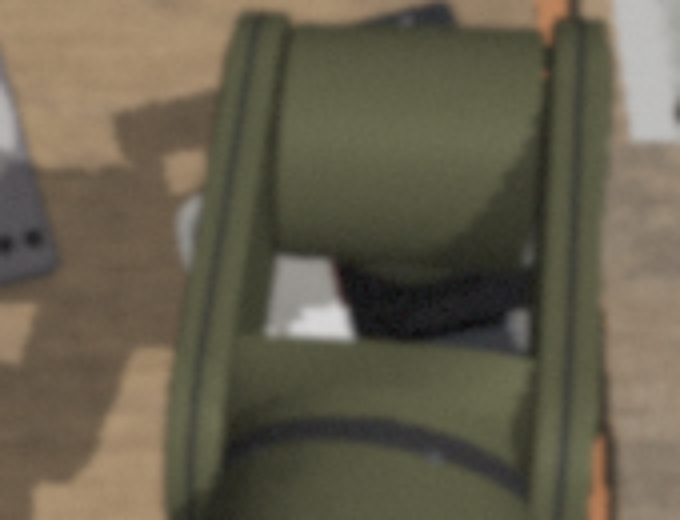

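```bash
python3 -m creep '[{"dr":[0,0,0],"dp":[0.015,0.005,0],"claw":0.2},{"dr":[0,0,0],"dp":[0.032,0.011,0],"claw":0.2},{"dr":[0,0,0],"dp":[0.05,0.018,0],"claw":0.2},{"dr":[0,0,0],"dp":[0.063,0.022,0],"claw":0.2},{"dr":[0,0,0],"dp":[0.072,0.026,0],"claw":0.2},{"dr":[0,0,0],"dp":[0.075,0.026,0],"claw":0.2},{"dr":[0,0,0],"dp":[0.075,0.026,0],"claw":0.2}]'
python3 - <<'E'
from h import *
s=st();print(tinpose(s));plan(*goal([.491,-.185,.026]))
f=eyes.grab_frame("scene");cv2.imwrite("pics/s11.png",cv2.resize(f["pixels"][100:220,290:440,::-1],None,fx=5,fy=5))
f=eyes.grab_frame("wrist");cv2.imwrite("pics/w11.png",f["pixels"][:,:,::-1])
E
```

```text
t: 16.2
eef_pos: [0.4911, -0.1849, 0.043]
orientation: [[0.062, -0.164, 0.985], [-0.339, 0.924, 0.175], [-0.939, -0.344, 0.002]]
contact_force: [0.6, 0.3, -0.6]
grip_width: 0.0341
t 16.2 p [ 0.4911 -0.1849  0.043 ] j [-0.291 -0.048  2.171 -0.404  0.895 -0.231] F [ 0.6  0.3 -0.6] w 0.0341
[[0.062, -0.164, 0.985], [-0.339, 0.924, 0.175], [-0.939, -0.344, 0.002]]
(array([ 0.49148512, -0.18705518,  0.05094616]), array([-0.17474164,  0.98438923,  0.00179193]))
dp [0.0227, 0.0106, -0.0002] dr [-0.16, 0.04, -0.1]
```

View pics/s11.png

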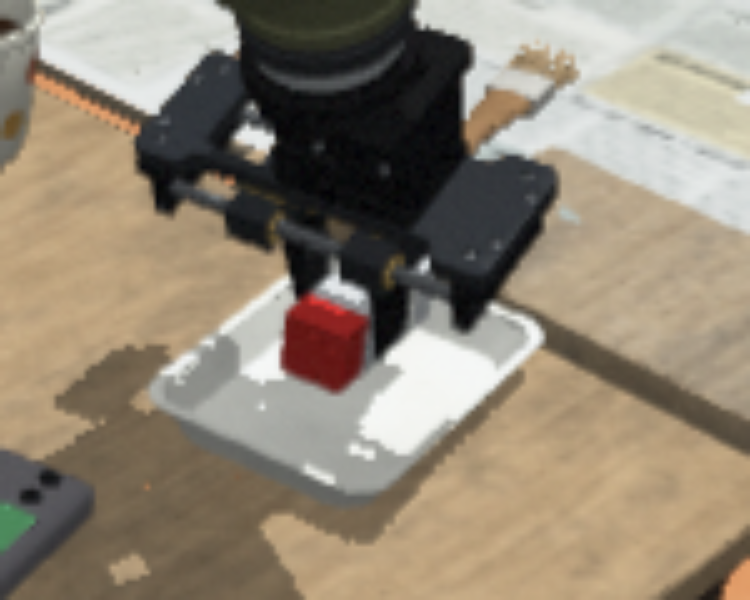

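View pics/w11.png

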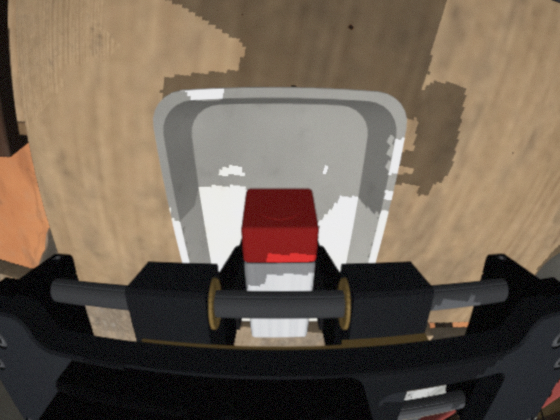

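Run:
```python
from h import *
s=telemetry.get_state();f=eyes.grab_frame("wrist");c,a=tinpose(s);u=a;v=s["orientation"][:,2]
for n,uv,z in [("rim far",(281,92),.024),("rim L",(158,135),.024),("rim R",(404,135),.024),("cap top edge",(280,190),c[2]+.017)]:
    q=atz(f,uv,z,s);print(n,q.round(4),"along",round((q-c)@u,4),"across",round((q-c)@v,4))
```

```text
rim far [ 0.4767 -0.0971  0.024 ] along 0.0913 across 0.0002
rim L [ 0.4164 -0.1288  0.024 ] along 0.0706 across -0.0647
rim R [ 0.5448 -0.106   0.024 ] along 0.0707 across 0.0656
cap top edge [ 0.4808 -0.1241  0.0693] along 0.0641 across -0.0004
```

```bash
python3 -m creep '[{"dr":[0,0,0],"dp":[0.008,0.003,0],"claw":0.2},{"dr":[0,0,0],"dp":[0.015,0.006,0],"claw":0.2},{"dr":[0,0,0],"dp":[0.02,0.009,0],"claw":0.2},{"dr":[0,0,0],"dp":[0.023,0.01,0],"claw":0.2},{"dr":[0,0,0],"dp":[0.023,0.01,0],"claw":0.2},{"dr":[0,0,0],"dp":[0.023,0.01,0],"claw":0.2}]'
python3 - <<'E'
from h import *
s=st();print(tinpose(s))
E
```

```text
t: 16.85
eef_pos: [0.4918, -0.1833, 0.019]
orientation: [[0.064, -0.164, 0.984], [-0.34, 0.924, 0.176], [-0.938, -0.345, 0.003]]
contact_force: [-0.0, 0.0, -1.7]
grip_width: 0.0342
t 16.85 p [ 0.4918 -0.1833  0.019 ] j [-0.288 -0.008  2.181 -0.422  0.848 -0.201] F [-0.   0.  -1.7] w 0.0342
[[0.064, -0.164, 0.984], [-0.34, 0.924, 0.176], [-0.938, -0.345, 0.003]]
(array([ 0.49213563, -0.18547398,  0.02699023]), array([-1.75520334e-01,  9.84252087e-01,  6.63861228e-04]))
```

```bash
python3 -m creep '[{"dr":[0,0,0],"dp":[0.001,0.0003,0],"claw":0.2},{"dr":[0,0,0],"dp":[0.002,0.0006,0],"claw":0.2},{"dr":[0,0,0],"dp":[0.003,0.001,0],"claw":0.2},{"dr":[0,0,0],"dp":[0.003,0.001,0],"claw":0.2}]'
```

```text
t: 17.18
eef_pos: [0.4918, -0.1834, 0.0158]
orientation: [[0.064, -0.164, 0.984], [-0.34, 0.924, 0.176], [-0.938, -0.345, 0.003]]
contact_force: [-0.7, -0.3, -1.5]
grip_width: 0.0345
```

```bash
python3 -m creep '[{"dr":[0,0,0],"dp":[0.001,0.0004,0],"claw":0.2},{"dr":[0,0,0],"dp":[0.001,0.0004,0],"claw":0.2},{"dr":[0,0,0],"dp":[0.001,0.0004,0],"claw":0.2}]'
```

```text
t: 17.43
eef_pos: [0.492, -0.1834, 0.015]
orientation: [[0.064, -0.164, 0.984], [-0.34, 0.924, 0.176], [-0.938, -0.346, 0.004]]
contact_force: [-0.4, 0.3, -0.4]
grip_width: 0.034
```

```bash
python3 -m creep '[{"dr":[0,0,0],"dp":[0.001,0.0004,0],"claw":0.2},{"dr":[0,0,0],"dp":[0.001,0.0004,0],"claw":0.2},{"dr":[0,0,0],"dp":[0.001,0.0004,0],"claw":0.2}]'
```

```text
t: 17.68
eef_pos: [0.4922, -0.1836, 0.0144]
orientation: [[0.064, -0.163, 0.984], [-0.34, 0.924, 0.176], [-0.938, -0.346, 0.004]]
contact_force: [-2.8, 1.9, 3.6]
grip_width: 0.0339
```

```bash
python3 -m creep '[{"dr":[0,0,0],"dp":[-0.0003,-0.0001,0],"claw":0.36},{"dr":[0,0,0],"dp":[-0.0003,-0.0001,0],"claw":0.4},{"dr":[0,0,0],"dp":[-0.0003,-0.0001,0],"claw":0.5},{"dr":[0,0,0],"dp":[-0.0003,-0.0001,0],"claw":0.58},{"dr":[0,0,0],"dp":[-0.0003,-0.0001,0],"claw":0.58},{"dr":[0,0,0],"dp":[-0.0003,-0.0001,0],"claw":0.58}]'
python3 - <<'E'
from h import *
s=st()
f=eyes.grab_frame("wrist");cv2.imwrite("pics/w12.png",f["pixels"][:,:,::-1])
E
```

```text
t: 18.18
eef_pos: [0.4922, -0.1835, 0.0147]
orientation: [[0.064, -0.163, 0.984], [-0.34, 0.924, 0.176], [-0.938, -0.346, 0.004]]
contact_force: [0.3, 0.1, -1.1]
grip_width: 0.0545
t 18.18 p [ 0.4922 -0.1835  0.0147] j [-2.880e-01  1.000e-03  2.182e+00 -4.270e-01  8.390e-01 -1.950e-01] F [ 0.3  0.1 -1.1] w 0.0545
[[0.064, -0.163, 0.984], [-0.34, 0.924, 0.176], [-0.938, -0.346, 0.004]]
```

View pics/w12.png

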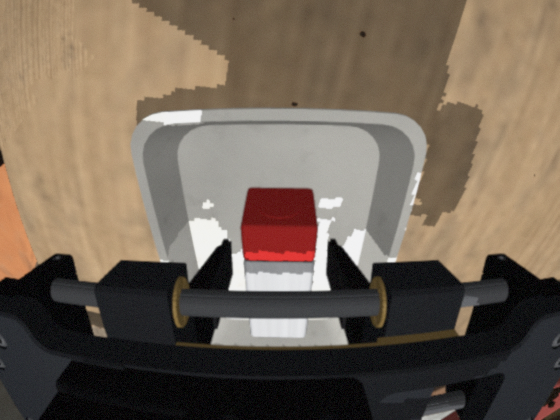

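The tin lies flat in the dish, with its cap spanning rows 188–262, and the fingers are clear on both sides. I'll back off along the fingers and upward.

```bash
python3 -m creep '[{"dr":[0,0,0],"dp":[-0.01,0,0],"claw":0.58},{"dr":[0,0,0],"dp":[-0.025,0,0],"claw":0.58},{"dr":[0,0,0],"dp":[-0.045,0,0],"claw":0.58},{"dr":[0,0,0],"dp":[-0.07,0,0],"claw":0.58},{"dr":[0,0,0],"dp":[-0.1,0,0],"claw":0.58},{"dr":[0,0,0],"dp":[-0.135,0,0],"claw":0.58},{"dr":[0,0,0],"dp":[-0.17,0.03,0],"claw":0.58},{"dr":[0,0,0],"dp":[-0.19,0.07,0],"claw":0.58},{"dr":[0,0,0],"dp":[-0.2,0.11,0],"claw":0.58},{"dr":[0,0,0],"dp":[-0.2,0.14,0],"claw":0.58},{"dr":[0,0,0],"dp":[-0.2,0.14,0],"claw":0.58}]'
python3 - <<'E'
from h import *
s=st()
f=eyes.grab_frame("scene");cv2.imwrite("pics/s13.png",f["pixels"][:,:,::-1])
f=eyes.grab_frame("top");cv2.imwrite("pics/t13.png",f["pixels"][:,:,::-1])
f=eyes.grab_frame("wrist");cv2.imwrite("pics/w13.png",f["pixels"][:,:,::-1])
E
```

```text
t: 19.15
eef_pos: [0.4549, 0.0187, 0.1531]
orientation: [[0.065, -0.169, 0.983], [-0.338, 0.924, 0.182], [-0.939, -0.344, 0.003]]
contact_force: [-0.0, -0.4, -0.9]
grip_width: 0.0553
t 19.15 p [0.4549 0.0187 0.1531] j [ 0.144 -0.271  2.159 -0.369  1.257  0.078] F [-0.  -0.4 -0.9] w 0.0553
[[0.065, -0.169, 0.983], [-0.338, 0.924, 0.182], [-0.939, -0.344, 0.003]]
```

View pics/s13.png

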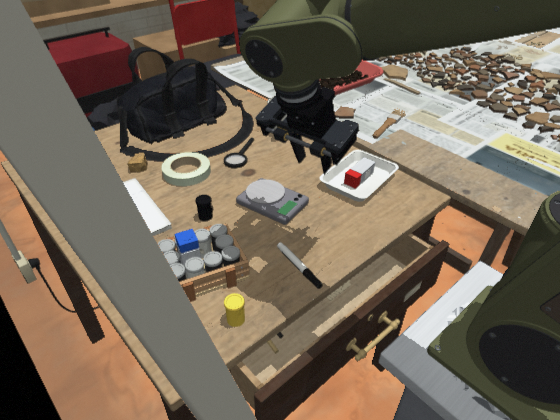

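View pics/t13.png

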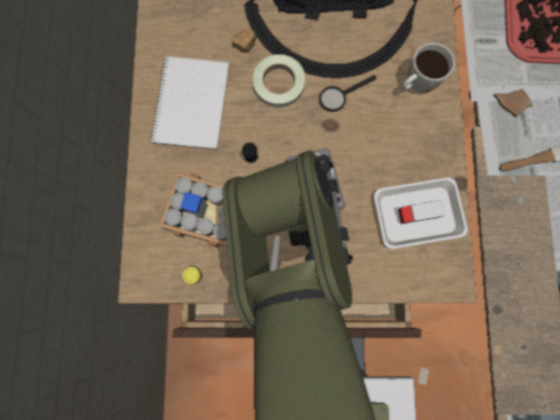

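View pics/w13.png

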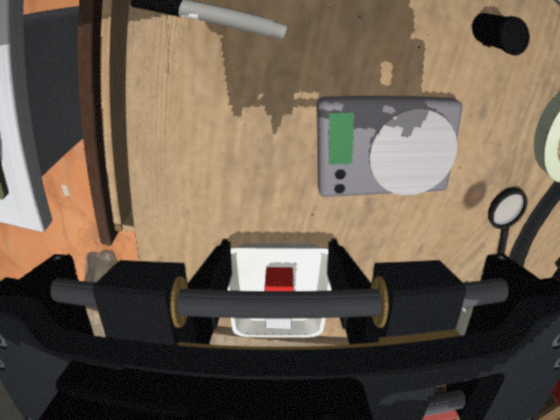

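Run:
```python
from h import *
f=eyes.grab_frame("top");print(atz(f,(422,212),.035));print(order.job_done())
```

```text
[ 0.48877122 -0.18442783  0.035     ]
the job is handed in; nothing more can be done
None
```

I pulled the red tin straight up out of the crate, stood it on the scale pan and let go of it for about 3.5 s. I then gripped it again from the side, turned it level, lowered it into the dish and handed the job in after about 19 s of the 59 s allowed. No verdict was reported.

**Last checks:**
- **Tin:** the last pictures show it lying flat in the dish. In the top view its centre is at (0.489, −0.184), about 3 mm from the dish centre I measured, (0.491, −0.185).
- **Contact with the dish:** the wrist force rose to about 5 N as the tin touched down, well below the 40 N limit.
- **Robot:** the gripper was clear of everything, about 0.15 m above the desk.
- **Crate:** the blue tin and the canisters that show were upright and in their places. In the final top view the arm hid the part of the crate nearest the scale. I checked that part only in the scene camera, where one corner is cut off by the post.

**Disagreement:** my two camera estimates of the pan centre differed by about 8 mm, so I aimed between them. The picture after release shows the tin standing upright near the middle of the pan, against a limit of 35 mm. I did not measure how far off centre it was.

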